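Load the brass specimen and hold the carousel at the pointer

TASK

Pluck the brass pin from the blue pocket tray, leaving the three black pins in their pockets, and stand it upright in the open red cup of the specimen carousel before the carousel is turned to the front. Then take the carousel by its upright black handle and turn it until the red cup, with the pin standing in it, is lined up with the yellow pointer on the plinth. Finish while still gripping the handle and holding the turntable still there: do not let go at the end.

Things in the scene. Friction and masses are not known exactly. Their poses are not given: they have to be found in the camera images.
- brass_pin_center (a point): Centre (half-way up) of the loose brass pin: an upright plain cylinder, 20 mm in diameter, 38 mm tall, 100 g give or take a third. It starts upright in one of the four pockets of the blue tray, its foot 11 mm above the table, its top 49 mm above the table. Its z axis runs along the pin.
- tray: Blue tray fixed to the table, 116 x 116 x 20 mm high, origin at the centre of its underside. Four round pockets, 22 mm wide and 9 mm deep, lie at x = +-35 mm, y = +-35 mm in its frame (70 mm pitch); each holds one 20 x 38 mm pin that stands 29 mm out of the tray.
- dark_pin1: One of three black pins, 20 mm in diameter and 38 mm tall, standing in the tray; leave it there. Origin at the centre of its foot.
- dark_pin2: Second black pin, the same.
- dark_pin3: Third black pin, the same.
- carousel (a joint): Angle of the aluminium turntable about its vertical axis, counter-clockwise from above, rad. 0 (or any whole number of turns) when the red cup is at the yellow pointer. No stops either way; it turns easily (about 0.04 N m of friction) and stays where it is left.
- axis (a point): Point on the turntable's vertical axis at the disc's top, 42 mm above the table; the plinth below is fixed. Disc 204 mm in diameter, with six stations 75 mm from the axis, 60 degrees apart: the open red cup, the handle directly opposite it, and four closed white cups with grey caps, tops 62 mm above the table.
- red_cup (a point): Centre of the inner floor of the red cup, 47 mm above the table; it turns with the turntable. The cup is open at the top, 28 mm wide inside, 35 mm outside, 18 mm deep; its rim is 65 mm above the table, so a pin in it stands 20 mm out.
- front (a point): Where the red cup's inner floor centre must come: 75 mm from the axis, 47 mm above the table, in the direction of the yellow pointer. The pointer is a 36 x 14 mm yellow bar, fixed on a tongue of the cream plinth just outside the disc, and points at the axis; its nearest end is 108 mm from the axis, its top 44 mm above the table.
- handle: Upright round black grip of the handle on the turntable, opposite the red cup, 75 mm from the axis: 18 mm in diameter, 55 mm tall, from 77 to 132 mm above the table, origin at the centre of its lower end, z up. A sleeve that spins freely on its own vertical pin; below it is a steel stem 12 mm in diameter down to the disc. It goes round with the disc.
Not all that is in view belongs to the job. What is shaped like the part that bears brass_pin_center but green is not meant.

How it is judged:
On the way:
1. the brass pin stands upright in the red cup, let go of, while the cup is still away from the pointer (horizontal distance between brass_pin_center and red_cup below 0.009 m and height (world z) of brass_pin_center between 0.061 and 0.07 m and angle between brass_pin_center's own z axis and vertical below 0.2 rad and contact force between the fingers and brass_pin below 0.1 N and horizontal distance between red_cup and front above 0.03 m), for 0.2 s.
At the end, for the whole second after the job is handed in: The red cup is within 8 mm of the front point, the turntable is at rest (under 0.05 rad/s), the fingers grip the handle with more than 2 N, and the brass pin stands in the red cup, on its floor and within 0.2 rad of upright (horizontal distance between red_cup and front below 0.008 m and velocity of joint carousel between -0.05 and 0.05 rad/s and contact force between the fingers and handle above 2 N and horizontal distance between brass_pin_center and red_cup below 0.009 m and height (world z) of brass_pin_center between 0.061 and 0.07 m and angle between brass_pin_center's own z axis and vertical below 0.2 rad); the arm keeps its last pose, push and grip.
It fails at once if a black pin is taken or knocked out of its pocket (distance of any of dark_pin1, dark_pin2, dark_pin3 from where it was at the start of the episode above 0.015 m).
It also fails if it takes over 58 s, if anything falls off the work surface, if the arm or the gripper's body presses on something with over 40 N, if the wrist force passes 120 N, or if a joint passes its speed limit or range.

ROBOT

A 7-joint arm with a two-finger parallel gripper is mounted at the origin on the work surface. World frame = base frame: x ahead of the robot, y to its left, z up, the work surface at z = 0. Lengths are in m, angles in rad, forces in N, time in s.
With the tool pointing down it reaches from about 0.425 to 0.875 m from the base axis. Payload 4.7 kg.
Tool frame: the origin (TCP) lies at the very end of the fingers, on their centre line; the grasp point (between the pads) lies 19 mm behind it (grip_point_offset is the distance from the TCP to the grasp point, in m); x points along the fingers, z is the direction in which the jaws open and shut, and the axes are right-handed (so a half turn about x gives the same grasp; the last joint's range is limited). The gripper opens to 87 mm and grips with 3 to 60 N. Pads are 19 mm wide; open, the fingers measure 117 mm over their backs; the gripper's body (75 mm by 190 mm) begins 51 mm behind the grasp point.
Start: joints at [1.208, 0.321, -0.07, 1.45, 0.023, 1.371, -0.057], TCP at [0.239, -0.604, 0.223] pointing down, gripper open.
Joint ranges: [-2.86, 2.86], [-0.3, 2.09], [-1.38, 1.24], [0.06, 2.45], [-1.56, 4.7], [0.09, 2.05], [-2.69, 2.69]. Speed limits (rad/s): [2.57, 2.57, 3.14, 3.14, 3.14, 3.14, 3.14].

INTERFACE

Orientations are given as a rotation vector (axis times angle).
In Python, from bench import get_state, get_image, calibration, close_job, grip_point_offset gives the robot as it stands.
- The arm moves only by the tool play_rows, never from a script. Its argument "targets" is a list of rows, each an object with "claw": the closure, from 0 (fully open) to 1 (shut); "linear": the shift along the tool's x, y, z as a fraction of full scale, a list of three; "rotation": the turn, a rotation vector about the tool's x, y, z as a fraction of full scale, a list of three. In form: [{"claw": claw, "linear": [x, y, z], "rotation": [wx, wy, wz]}, ...]. A call has 1 to 10 rows; each row shifts and turns the pose as measured when the row begins, along the tool's axes as they then stand; what a row does not reach is not made up. Full scale, the value 1, is 2.5 cm for a shift and 90 degrees for a turn. A row lasts 1/12 s, in which the tool goes at most 41.7 mm and 7.16 degrees, less where a joint would pass 70% of its speed; a pose out of reach is approached as far as the arm can. A call with a number of a shift or a turn outside -1 to 1 is refused whole. A call with a gripper value outside its range is refused whole. The fingers move at their own pace and stop on an object; "newtons" is the grip in N (left out, the last holds). Time passes only in rows, so rows that do not move let the fingers close. It gives the time, the measured TCP pose, the force and the opening at its end, in the units of the state.
- get_state(): the state, without advancing time (a new reading comes with each control period).
- get_image(name): name is "scene" or "side" or "wrist"; returns the picture (400x640x3 uint8, blue, green, red); there is no depth.
- calibration(name): a dict with "fx", "fy", "cx", "cy" (pixels), "dist_coeffs" ([k1, k2, p1, p2, k3] as OpenCV has them; the pictures are not rectified), "rvec" (rotation vector, rad) and "tvec" (3), from world to camera coordinates, as OpenCV has them; the wrist camera has in their place "hand_eye" (4x4, takes a point from camera to tool coordinates, whose origin is the TCP and whose axes are the tool frame's). Camera axes: x right, y down, z forward; pixel columns grow to the right and rows downward; lengths in m; the calibration is good to about 2 mm. A picture is of the moment at which its call begins: read the wrist's pose just before it. calibration takes no time and is no camera call.
- close_job(): hands the job in, once; it reports no verdict.
The state is a dict: "time": time; "joint_positions": joint angles; "qd": joint speeds; "joint_torque": joint torques, N m; "position": TCP position; "tool_rot": TCP orientation; "ft_force": force on the tool from outside, world axes, zero at the start; "torque": the same for the moment, N m; "grip_width": opening from 0.0 (shut) to 1.0 (fully open).
Only numpy, scipy, OpenCV 4.12 (cv2) and the standard library are available. Lean on these libraries where they do the work, as an engineer would, in place of code of your own. Each camera call takes 0.05 s, during which the arm holds its last target. There are 200 camera calls.

## Working session

There is one attempt and no reset: what is moved stays moved. The work goes in short steps, Python scripts to look and compute and a tool call to move; the robot and the scene stay as the last step left them, time stands still between calls to the robot, and variables do not carry over. Pictures are saved under pics/ and viewed, about 8 in all and at most 12, crops included, and the job is handed in when it is done.

Besides the shell and the picture viewer there is one more tool, called after "Request:" as name(argument=value, ...) on one line, values as JSON. play_rows: Moves the arm, as the interface text tells. Shift numbers are shares of 2.5 cm and turn numbers shares of 90 degrees, none past 1 either way. Its arguments: {"type":"object","properties":{"targets":{"type":"array"},"newtons":{"type":"number"}},"required":["targets"]}

```bash
mkdir -p pics; python3 - <<'E'
from bench import *
import cv2
s=get_state();print({k:s[k] for k in('time','position','tool_rot','grip_width','ft_force')},grip_point_offset)
for n in('scene','side','wrist'):
    cv2.imwrite(f'pics/{n}0.png',get_image(n));print(n,calibration(n))
E
```

```text
{'time': 0.0, 'position': array([ 0.23892372, -0.60392503,  0.22147409]), 'tool_rot': array([ 0.92835958,  1.36581147, -0.926704  ]), 'grip_width': 0.9980782314819014, 'ft_force': array([ 0.0648818 , -0.19536954, -0.05410646])} 0.0187
scene {'fx': 508.47255637929925, 'fy': 508.47255637929925, 'cx': 321.81692142602185, 'cy': 194.36477338905974, 'dist_coeffs': array([-0.08938742,  0.        ,  0.        ,  0.        ,  0.        ]), 'rvec': array([ 1.47249539,  2.16099102, -0.80058782]), 'tvec': array([ 0.23300048, -0.30511832,  1.39912627])}
side {'fx': 463.10053423679216, 'fy': 463.10053423679216, 'cx': 327.3805209599075, 'cy': 196.84876615137455, 'dist_coeffs': array([-0.12249818,  0.        ,  0.        ,  0.        ,  0.        ]), 'rvec': array([ 2.19397584, -0.39305905,  0.17659468]), 'tvec': array([-0.51932346,  0.17127499,  0.74795703])}
wrist {'fx': 282.0873421942758, 'fy': 282.0873421942758, 'cx': 321.12599107575124, 'cy': 199.08207620069985, 'dist_coeffs': array([-0.03462581,  0.        ,  0.        ,  0.        ,  0.        ]), 'hand_eye': array([[-7.95813471e-04, -2.43557789e-01,  9.69886060e-01,
        -1.62619996e-01],
       [ 5.06232303e-04, -9.69886341e-01, -2.43557444e-01,
         6.65176595e-02],
       [ 9.99999555e-01,  2.97161360e-04,  8.95145436e-04,
        -6.91556174e-04],
       [ 0.00000000e+00,  0.00000000e+00,  0.00000000e+00,
         1.00000000e+00]])}
```

View pics/scene0.png

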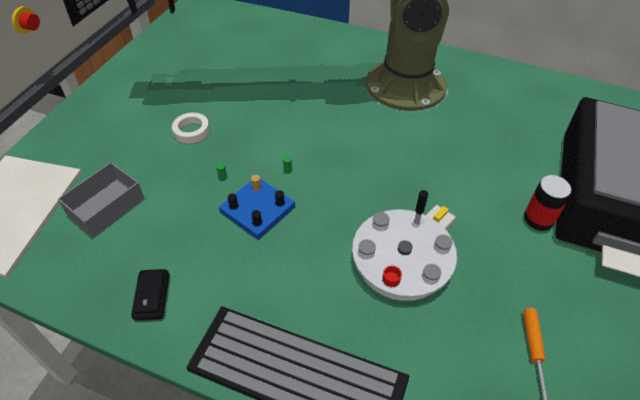

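View pics/side0.png

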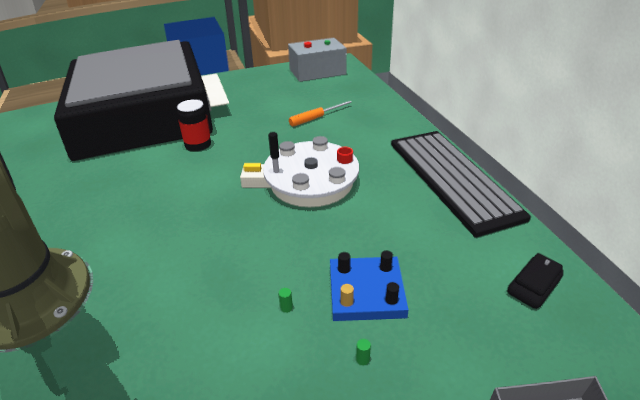

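The scene view shows the brass pin at (256,182), its black neighbours, the red cup at (392,276), the handle at (421,203) and the pointer at (441,214). The side view shows the same layout, with the brass pin at (347,295) and the red cup at (345,155).

```bash
cat > h.py <<'E'
import numpy as np, cv2
from scipy.spatial.transform import Rotation as R
from bench import *
def cam(n,s=None):
    c=calibration(n);K=np.array([[c['fx'],0,c['cx']],[0,c['fy'],c['cy']],[0,0,1]])
    if 'rvec' in c:
        Rc=R.from_rotvec(c['rvec']).as_matrix().T; o=-Rc@c['tvec']
    else:
        H=np.array(c['hand_eye']);T=R.from_rotvec(s['tool_rot']).as_matrix()
        Rc=T@H[:3,:3];o=T@H[:3,3]+s['position']
    return K,np.array(c['dist_coeffs']),Rc,o
def plane(n,uv,z,s=None):
    K,d,Rc,o=cam(n,s)
    p=cv2.undistortPoints(np.array(uv,float).reshape(-1,1,2),K,d).reshape(-1,2)
    r=np.c_[p,np.ones(len(p))]@Rc.T
    return o+r*((z-o[2])/r[:,2])[:,None]
def blobs(img,lo,hi,amin=15):
    m=cv2.inRange(cv2.cvtColor(img,cv2.COLOR_BGR2HSV),np.array(lo),np.array(hi))
    n,l,st,c=cv2.connectedComponentsWithStats(m)
    return [(c[i].round(1),st[i]) for i in range(1,n) if st[i][4]>=amin],m
RED=((0,170,90),(6,255,255));BLUE=((105,150,80),(125,255,255));YEL=((23,150,120),(33,255,255));BRASS=((10,110,90),(22,255,255))
E
python3 - <<'E'
from h import *
for n in('scene','side'):
    im=cv2.imread(f'pics/{n}0.png');print(n,'cam at',cam(n)[3].round(3))
    for nm,c,z in(('red',RED,.065),('blue',BLUE,.02),('yel',YEL,.044),('brass',BRASS,.035)):
        for b,st in blobs(im,*c)[0]: print(nm,b,st,plane(n,b,z)[0].round(4))
    # white disc ellipse
    hsv=cv2.cvtColor(im,cv2.COLOR_BGR2HSV)
print('axis cap scene',plane('scene',[(405,247)],.062).round(3),'side',plane('side',[(311,162)],.062).round(3))
print('handle top',plane('scene',[(422,194)],.132).round(3),plane('side',[(273,135)],.132).round(3))
E
```

```text
scene cam at [1.159 0.191 0.852]
red [28.6 20.8] [ 19  12  20  18 283] [ 0.1904 -1.1457  0.065 ]
red [541.8 213. ] [527 195  37  31 564] [0.3975 0.3842 0.065 ]
red [391.6 275.6] [383 266  18  20 287] [0.6516 0.1382 0.065 ]
blue [311.1   6.8] [ 246    0  103   22 1099] [-0.2623 -0.3896  0.02  ]
blue [256.9 208.6] [ 219  180   76   60 2139] [ 0.5681 -0.177   0.02  ]
yel [15.3 16. ] [12  6 12 24 85] [ 0.1553 -1.249   0.044 ]
yel [440.5 213.4] [434 207  14  14 101] [0.4573 0.1893 0.044 ]
brass [23.  18.7] [18 11 16 19 37] [ 0.1492 -1.2254  0.035 ]
brass [98.6 59. ] [ 74  34  51  51 792] [ 0.2514 -0.8339  0.035 ]
brass [255.6 182.1] [252 175   8  15  99] [ 0.5125 -0.2058  0.035 ]
brass [533.6 334.5] [523 308  22  55 766] [0.6588 0.4056 0.035 ]
side cam at [ 0.328 -0.641  0.583]
red [307.5  44.2] [305  42   6   6  29] [0.777  0.8102 0.065 ]
red [194.9 132.2] [179 119  31  25 554] [0.3512 0.3399 0.065 ]
red [344.3 154.7] [337 147  16  17 223] [0.6359 0.1235 0.065 ]
blue [201.7  42.3] [ 164   17   64   58 2166] [0.4579 1.1224 0.02  ]
blue [367.3 290.2] [ 330  257   78   64 3589] [ 0.5486 -0.1976  0.02  ]
yel [252.1 166.5] [243 163  18   8 134] [0.4496 0.1817 0.044 ]
brass [83.   2.1] [ 67   0  46   8 186] [-0.0528  2.0609  0.035 ]
brass [303.8  27.3] [ 249    0  123   69 5610] [0.8506 1.0886 0.035 ]
brass [305.7 116.4] [289 107  35  20 342] [0.6296 0.3727 0.035 ]
brass [346.5 294.7] [341 284  12  22 240] [ 0.5093 -0.2064  0.035 ]
axis cap scene [[0.579 0.144 0.062]] side [[0.563 0.126 0.062]]
handle top [[0.5   0.146 0.132]] [[0.493 0.143 0.132]]
```

```bash
python3 - <<'E'
from h import *
s=get_state();print(R.from_rotvec(s['tool_rot']).as_matrix().round(3))
for n in('scene','side'):
    im=cv2.imread(f'pics/{n}0.png');m=blobs(im,*BLUE)[1]
    cs=[c for c in cv2.findContours(m,0,1)[0] if cv2.contourArea(c)>1500 and (n=='scene' or c[:,0,1].min()>200)]
    P=plane(n,cs[0].reshape(-1,2),.02)[:,:2]
    print(n,cv2.minAreaRect((P*1000).astype(np.float32)))
    bl=[(c,st) for c,st in blobs(im,(0,0,0),(180,255,45),20)[0] if (200<c[0]<420 and (140 if n=='scene' else 240)<c[1]<320 and st[4]<600)]
    for c,st in bl: print('dark',c,st,plane(n,c,.035)[0].round(3))
E
```

```text
[[-0.001  0.93   0.368]
 [ 0.001  0.368 -0.93 ]
 [-1.    -0.    -0.001]]
scene ((561.916748046875, -180.43902587890625), (125.4270248413086, 122.99687194824219), 71.95423126220703)
dark [279.2 198. ] [276 191   8  15 101] [ 0.535 -0.139  0.035]
dark [232.5 201.2] [228 194  10  15 105] [ 0.58  -0.227  0.035]
dark [256.2 218. ] [253 211   8  15 103] [ 0.602 -0.161  0.035]
side ((551.4934692382812, -189.62135314941406), (130.80397033691406, 115.66400909423828), 71.9491195678711)
dark [385.7 260.8] [380 251  12  20 197] [ 0.597 -0.162  0.035]
dark [343.6 262.7] [338 253  12  20 198] [ 0.53  -0.141  0.035]
dark [391.8 293.1] [386 283  13  21 222] [ 0.576 -0.228  0.035]
```

Request:
play_rows(targets=[{"claw": 0.4, "linear": [0.1, 1, -0.675], "rotation": [0, 0, 0]}, {"claw": 0.4, "linear": [0.1, 1, -0.675], "rotation": [0, 0, 0]}, {"claw": 0.4, "linear": [0.1, 1, -0.675], "rotation": [0, 0, 0]}, {"claw": 0.4, "linear": [0.1, 1, -0.675], "rotation": [0, 0, 0]}, {"claw": 0.4, "linear": [0.1, 1, -0.675], "rotation": [0, 0, 0]}, {"claw": 0.4, "linear": [0.1, 1, -0.675], "rotation": [0, 0, 0]}, {"claw": 0.4, "linear": [0.1, 1, -0.675], "rotation": [0, 0, 0]}, {"claw": 0.4, "linear": [0.1, 1, -0.675], "rotation": [0, 0, 0]}, {"claw": 0.4, "linear": [0.1, 1, -0.675], "rotation": [0, 0, 0]}, {"claw": 0.4, "linear": [0.1, 1, -0.675], "rotation": [0, 0, 0]}], newtons=20)

```text
time: 0.98
position: [0.4078, -0.352, 0.1906]
tool_rot: [0.939, 1.366, -0.945]
ft_force: [1.0, -1.4, -0.6]
grip_width: 0.6
```

Request:
play_rows(targets=[{"claw": 0.4, "linear": [0.27, 1, -0.65], "rotation": [0, 0, 0]}, {"claw": 0.4, "linear": [0.27, 1, -0.65], "rotation": [0, 0, 0]}, {"claw": 0.4, "linear": [0.27, 1, -0.65], "rotation": [0, 0, 0]}, {"claw": 0.4, "linear": [0.27, 1, -0.65], "rotation": [0, 0, 0]}, {"claw": 0.4, "linear": [0.27, 1, -0.65], "rotation": [0, 0, 0]}, {"claw": 0.4, "linear": [0.27, 0.8, -0.5], "rotation": [0, 0, 0]}, {"claw": 0.4, "linear": [0, 0, 0], "rotation": [0, 0, 0]}, {"claw": 0.4, "linear": [0, 0, 0], "rotation": [0, 0, 0]}])

```text
time: 1.65
position: [0.5169, -0.1964, 0.1461]
tool_rot: [0.932, 1.372, -0.934]
ft_force: [-0.4, -0.5, -0.3]
grip_width: 0.603
```

```bash
cat > look.py <<'E'
from h import *
import sys
s=get_state();im=get_image('wrist');cv2.imwrite(f'pics/{sys.argv[1]}.png',im)
M=R.from_rotvec(s['tool_rot']).as_matrix();print(s['time'],s['position'].round(4),s['grip_width'].round(3),s['ft_force'].round(1));print(M.round(3))
for nm,c in(('red',RED),('yel',YEL),('brass',BRASS)):
    for b,st in blobs(im,*c,60)[0]:
        for z in((.049,.03) if nm=='brass' else (.065,) if nm=='red' else (.044,)):
            p=plane('wrist',b,z,s)[0];print(nm,b,st,z,p.round(4),'tool delta',(M.T@(p-s['position'])).round(4))
E
python3 look.py w1
```

```text
Traceback (most recent call last):
  File "look.py", line 4, in <module>
    M=R.from_rotvec(s['tool_rot']).as_matrix();print(s['time'],s['position'].round(4),s['grip_width'].round(3),s['ft_force'].round(1));print(M.round(3))
                                                                                      ^^^^^^^^^^^^^^^^^^^^^
AttributeError: 'float' object has no attribute 'round'
```

View pics/w1.png

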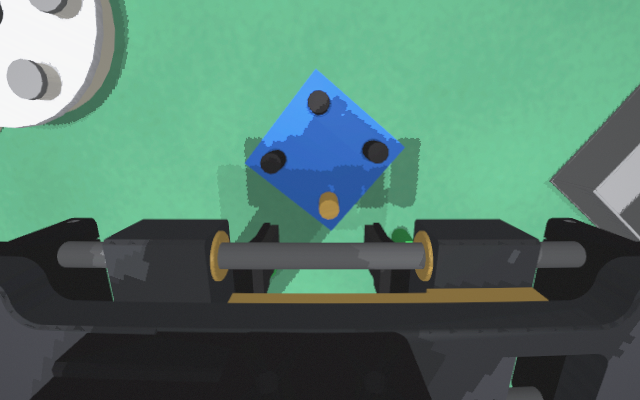

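```bash
sed -i "s/s\['grip_width'\].round(3)/s['grip_width']/" look.py; python3 - <<'E'
from h import *
s=get_state();M=R.from_rotvec(s['tool_rot']).as_matrix()
im=cv2.imread('pics/w1.png');print(s['position'],M.round(3))
for b,st in blobs(im,*BRASS,60)[0]: print(b,st,[( z,plane('wrist',b,z,s)[0].round(4)) for z in(.049,.04)])
p=plane('wrist',[(329,210.5)],.049,s)[0];print(p,M.T@(p-s['position']))
for b,st in blobs(im,(0,0,0),(180,255,60),60)[0]:
    if b[1]<180 and st[4]<2000: print('dark',b,plane('wrist',b,.04,s)[0].round(4))
E
```

```text
[ 0.51683165 -0.1958625   0.14609517] [[-0.008  0.932  0.362]
 [ 0.006  0.362 -0.932]
 [-1.    -0.006 -0.008]]
[328.4 205.5] [320 193  19  26 406] [(0.049, array([ 0.5137, -0.2032,  0.049 ])), (0.04, array([ 0.5114, -0.2043,  0.04  ]))]
[217.1 255.8] [210 231  19  50 513] [(0.049, array([ 0.4236, -0.118 ,  0.049 ])), (0.04, array([ 0.4182, -0.1161,  0.04  ]))]
[425.  255.9] [414 231  19  50 505] [(0.049, array([ 0.5002, -0.313 ,  0.049 ])), (0.04, array([ 0.4974, -0.3179,  0.04  ]))]
[399.5 296.4] [ 228  287  320   16 3433] [(0.049, array([ 0.4489, -0.309 ,  0.049 ])), (0.04, array([ 0.4444, -0.3138,  0.04  ]))]
[ 0.50927698 -0.20556618  0.049     ] [ 0.09709946 -0.00999805  0.00710206]
dark [322.2 108.3] [ 0.5947 -0.1652  0.04  ]
dark [375.1 151. ] [ 0.577  -0.2256  0.04  ]
dark [272.8 161.2] [ 0.5328 -0.1389  0.04  ]
```

Request:
play_rows(targets=[{"claw": 0.4, "linear": [0, -0.4, 0.28], "rotation": [0, 0, 0]}, {"claw": 0.4, "linear": [0.8, 0, 0], "rotation": [0, 0, 0]}, {"claw": 0.4, "linear": [0.8, 0, 0], "rotation": [0, 0, 0]}, {"claw": 0.4, "linear": [0.5, 0, 0], "rotation": [0, 0, 0]}, {"claw": 0.4, "linear": [0, 0, 0], "rotation": [0, 0, 0]}, {"claw": 0.4, "linear": [0, 0, 0], "rotation": [0, 0, 0]}], newtons=10)

```text
time: 2.2
position: [0.504, -0.2198, 0.0943]
tool_rot: [0.939, 1.362, -0.948]
ft_force: [-0.2, 0.3, 0.8]
grip_width: 0.599
```

```bash
python3 look.py w2; python3 - <<'E'
import cv2; from bench import *
cv2.imwrite('pics/s2.png',cv2.resize(get_image('side')[200:350,260:440],None,fx=3,fy=3))
E
```

```text
2.2 [ 0.504  -0.2198  0.0943] 0.5991966782708283 [-0.2  0.3  0.8]
[[-0.007  0.937  0.349]
 [-0.002  0.349 -0.937]
 [-1.    -0.008 -0.001]]
brass [307.7 198.8] [295 183  25  32 636] 0.049 [ 0.5135 -0.2048  0.049 ] tool delta [ 0.0452  0.0145 -0.0107]
brass [307.7 198.8] [295 183  25  32 636] 0.03 [ 0.5086 -0.2056  0.03  ] tool delta [ 0.0643  0.0098 -0.0116]
brass [217.1 255.9] [210 231  19  50 513] 0.049 [ 0.4431 -0.1523  0.049 ] tool delta [ 0.0457 -0.0331 -0.0844]
brass [217.1 255.9] [210 231  19  50 513] 0.03 [ 0.4318 -0.1484  0.03  ] tool delta [ 0.0647 -0.0422 -0.0921]
brass [425. 256.] [414 231  19  50 503] 0.049 [ 0.5017 -0.3095  0.049 ] tool delta [ 0.0455 -0.0331  0.0833]
brass [425. 256.] [414 231  19  50 503] 0.03 [ 0.4957 -0.3199  0.03  ] tool delta [ 0.0646 -0.0422  0.091 ]
brass [399.5 296.4] [ 228  287  320   16 3436] 0.049 [ 0.4607 -0.3057  0.049 ] tool delta [ 0.0458 -0.0702  0.0654]
brass [399.5 296.4] [ 228  287  320   16 3436] 0.03 [ 0.4509 -0.3157  0.03  ] tool delta [ 0.0649 -0.0827  0.0715]
```

View pics/s2.png

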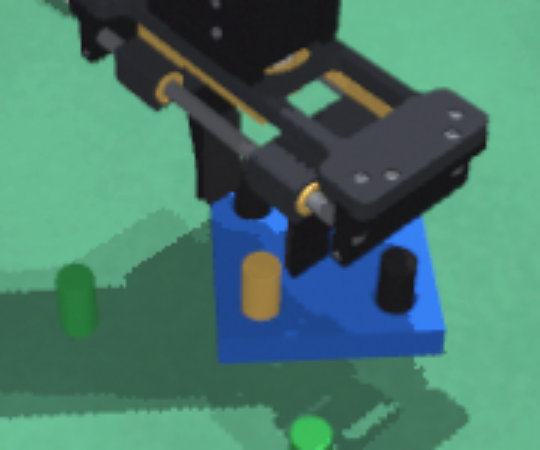

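The side crop shows the fingers above the tray, still clear of the pins. I overshot sideways, so I'll correct before going down.

Request:
play_rows(targets=[{"claw": 0.4, "linear": [0, 0.42, -0.45], "rotation": [0, 0, 0]}, {"claw": 0.4, "linear": [0, 0, 0], "rotation": [0, 0, 0]}, {"claw": 0.4, "linear": [0, 0, 0], "rotation": [0, 0, 0]}])

```text
time: 2.55
position: [0.5112, -0.2083, 0.0979]
tool_rot: [0.94, 1.355, -0.95]
ft_force: [-0.4, -1.1, 0.6]
grip_width: 0.6
```

Request:
play_rows(targets=[{"claw": 0.4, "linear": [0.5, 0, -0.1], "rotation": [0, 0, 0]}, {"claw": 0.4, "linear": [0.5, 0, 0], "rotation": [0, 0, 0]}, {"claw": 0.4, "linear": [0.5, 0, 0], "rotation": [0, 0, 0]}, {"claw": 0.4, "linear": [0, 0, 0], "rotation": [0, 0, 0]}, {"claw": 0.4, "linear": [0, 0, 0], "rotation": [0, 0, 0]}])

```text
time: 2.97
position: [0.51, -0.2084, 0.058]
tool_rot: [0.94, 1.352, -0.951]
ft_force: [-0.1, 0.8, -1.6]
grip_width: 0.601
```

Request:
play_rows(targets=[{"claw": 0.4, "linear": [0.45, 0.05, -0.12], "rotation": [0, 0, 0]}, {"claw": 0.4, "linear": [0.4, 0, 0], "rotation": [0, 0, 0]}, {"claw": 0.4, "linear": [0, 0, 0], "rotation": [0, 0, 0]}, {"claw": 0.4, "linear": [0, 0, 0], "rotation": [0, 0, 0]}])

```text
time: 3.3
position: [0.5096, -0.2053, 0.0339]
tool_rot: [0.94, 1.353, -0.951]
ft_force: [-0.1, 0.0, 0.2]
grip_width: 0.599
```

```bash
python3 look.py w3 | head -8; python3 -c "
import cv2;cv2.imwrite('pics/w3c.png',cv2.resize(cv2.imread('pics/w3.png')[100:300,200:450],None,fx=3,fy=3))"
```

```text
3.3 [ 0.5096 -0.2053  0.0339] 0.5994783462147479 [-0.1  0.   0.2]
[[-0.002  0.939  0.345]
 [-0.007  0.345 -0.939]
 [-1.    -0.004  0.006]]
brass [322.2 230.4] [307 216  32  27 712] 0.049 [ 0.5204 -0.2012  0.049 ] tool delta [-0.0151  0.0115  0.    ]
brass [322.2 230.4] [307 216  32  27 712] 0.03 [ 0.5138 -0.2039  0.03  ] tool delta [0.0039 0.0045 0.0001]
brass [217.1 256. ] [210 231  19  50 512] 0.049 [ 0.4852 -0.1503  0.049 ] tool delta [-0.0154 -0.004  -0.0599]
brass [217.1 256. ] [210 231  19  50 512] 0.03 [ 0.474  -0.1464  0.03  ] tool delta [ 0.0036 -0.013  -0.0675]
```

View pics/w3c.png

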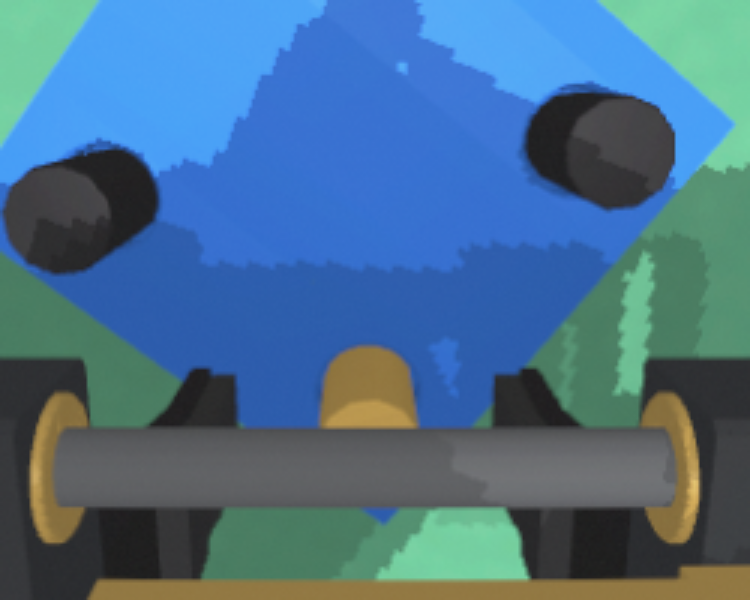

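The brass pin sits midway between the fingers, at column 322 in the full picture. Closing now.

Request:
play_rows(targets=[{"claw": 1, "linear": [0, 0, 0], "rotation": [0, 0, 0]}, {"claw": 1, "linear": [0, 0, 0], "rotation": [0, 0, 0]}, {"claw": 1, "linear": [0, 0, 0], "rotation": [0, 0, 0]}, {"claw": 1, "linear": [0, 0, 0], "rotation": [0, 0, 0]}, {"claw": 1, "linear": [0, 0, 0], "rotation": [0, 0, 0]}, {"claw": 1, "linear": [0, 0, 0], "rotation": [0, 0, 0]}], newtons=15)

```text
time: 3.85
position: [0.5107, -0.2059, 0.0356]
tool_rot: [0.94, 1.35, -0.951]
ft_force: [0.2, -0.6, -0.6]
grip_width: 0.228
```

Request:
play_rows(targets=[{"claw": 1, "linear": [-0.5, 0, 0], "rotation": [0, 0, 0]}, {"claw": 1, "linear": [-0.6, 0, 0], "rotation": [0, 0, 0]}, {"claw": 1, "linear": [-1, 0, 0], "rotation": [0, 0, 0]}, {"claw": 1, "linear": [-1, 0, 0], "rotation": [0, 0, 0]}, {"claw": 1, "linear": [-1, 0, 0], "rotation": [0, 0, 0]}, {"claw": 1, "linear": [-0.6, 0, 0], "rotation": [0, 0, 0]}, {"claw": 1, "linear": [0, 0, 0], "rotation": [0, 0, 0]}])

```text
time: 4.43
position: [0.5091, -0.2038, 0.161]
tool_rot: [0.939, 1.354, -0.95]
ft_force: [0.7, -0.9, -0.7]
grip_width: 0.225
```

Request:
play_rows(targets=[{"claw": 1, "linear": [0, 0.4, -0.5], "rotation": [0, 0, 0]}, {"claw": 1, "linear": [0, 0.8, -0.98], "rotation": [0, 0, 0]}, {"claw": 1, "linear": [0, 0.8, -0.98], "rotation": [0, 0, 0]}, {"claw": 1, "linear": [0, 0.8, -0.98], "rotation": [0, 0, 0]}, {"claw": 1, "linear": [0, 0.8, -0.98], "rotation": [0, 0, 0]}, {"claw": 1, "linear": [0, 0.8, -0.98], "rotation": [0, 0, 0]}, {"claw": 1, "linear": [0, 0.8, -0.98], "rotation": [0, 0, 0]}, {"claw": 1, "linear": [0, 0.8, -0.98], "rotation": [0, 0, 0]}, {"claw": 1, "linear": [0, 0.8, -0.98], "rotation": [0, 0, 0]}, {"claw": 1, "linear": [0, 0.8, -0.98], "rotation": [0, 0, 0]}])

```text
time: 5.27
position: [0.6075, 0.0784, 0.155]
tool_rot: [0.947, 1.345, -0.974]
ft_force: [0.4, -0.6, -0.6]
grip_width: 0.221
```

Request:
play_rows(targets=[{"claw": 1, "linear": [0, 0.5, -0.6], "rotation": [0, 0, 0]}, {"claw": 1, "linear": [0, 0.3, -0.3], "rotation": [0, 0, 0]}, {"claw": 1, "linear": [0, 0, 0], "rotation": [0, 0, 0]}, {"claw": 1, "linear": [0, 0, 0], "rotation": [0, 0, 0]}, {"claw": 1, "linear": [0, 0, 0], "rotation": [0, 0, 0]}])

```text
time: 5.68
position: [0.617, 0.1164, 0.151]
tool_rot: [0.939, 1.357, -0.966]
ft_force: [0.8, -0.6, -1.1]
grip_width: 0.217
```

```bash
python3 look.py w4 | grep -v brass
```

```text
5.6833 [0.617  0.1164 0.151 ] 0.21711218911800945 [ 0.8 -0.6 -1.1]
[[-0.013  0.941  0.338]
 [-0.011  0.337 -0.941]
 [-1.    -0.016  0.006]]
red [307.4 165.4] [ 289  146   38   40 1151] 0.065 [0.6444 0.139  0.065 ] tool delta [ 0.0854  0.0348 -0.0126]
```

View pics/w4.png

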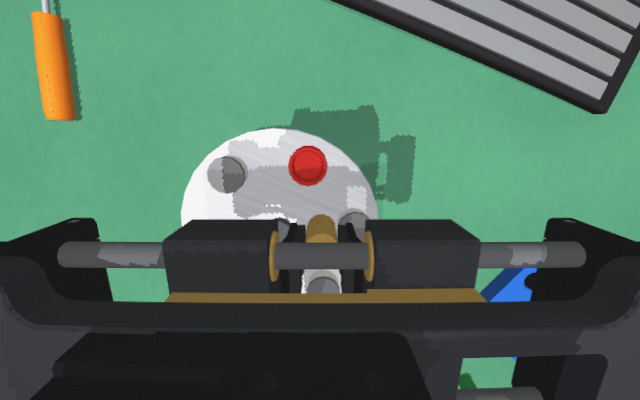

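The red cup shows at (307,165), with its rim about 39 px wide as expected. It is at about (0.644, 0.138).

Request:
play_rows(targets=[{"claw": 1, "linear": [0, 0.65, -0.24], "rotation": [0, 0, 0]}, {"claw": 1, "linear": [0, 0.6, -0.2], "rotation": [0, 0, 0]}, {"claw": 1, "linear": [0, 0, 0], "rotation": [0, 0, 0]}, {"claw": 1, "linear": [0, 0, 0], "rotation": [0, 0, 0]}, {"claw": 1, "linear": [0, 0, 0], "rotation": [0, 0, 0]}])

```text
time: 6.15
position: [0.6431, 0.1247, 0.1504]
tool_rot: [0.944, 1.348, -0.983]
ft_force: [-0.3, -0.5, -0.6]
grip_width: 0.226
```

Request:
play_rows(targets=[{"claw": 1, "linear": [0.5, 0.22, -0.5], "rotation": [0, 0, 0]}, {"claw": 1, "linear": [0.6, 0, 0], "rotation": [0, 0, 0]}, {"claw": 1, "linear": [0.5, 0, 0], "rotation": [0, 0, 0]}, {"claw": 1, "linear": [0, 0, 0], "rotation": [0, 0, 0]}, {"claw": 1, "linear": [0, 0, 0], "rotation": [0, 0, 0]}])

```text
time: 6.57
position: [0.643, 0.1299, 0.1101]
tool_rot: [0.947, 1.341, -0.991]
ft_force: [0.7, -0.4, -0.7]
grip_width: 0.224
```

```bash
python3 look.py w5 | grep -v 'brass \[[24]'; python3 - <<'E'
from h import *
a=get_image('scene');b=get_image('side');cv2.imwrite('pics/sc5f.png',a);cv2.imwrite('pics/si5f.png',b)
w=cv2.imread('pics/w5.png')
f=lambda i,r,c,x:cv2.resize(i[r:r+100,c:c+100],(x,x),interpolation=cv2.INTER_CUBIC)
cv2.imwrite('pics/m5.png',np.hstack([f(w,150,270,260),f(a,210,340,260),f(b,90,300,260)]))
E
```

```text
6.5667 [0.643  0.1299 0.1101] 0.22415792643113666 [ 0.7 -0.4 -0.7]
[[-0.013  0.949  0.316]
 [-0.023  0.315 -0.949]
 [-1.    -0.02   0.018]]
red [308.6 204.3] [ 288  186   44   41 1228] 0.065 [0.649  0.1417 0.065 ] tool delta [ 0.0448  0.0103 -0.01  ]
brass [ 19.4 103.3] [   0   39   46  121 4053] 0.049 [0.652  0.3764 0.049 ] tool delta [ 0.0552  0.0875 -0.232 ]
brass [ 19.4 103.3] [   0   39   46  121 4053] 0.03 [0.6472 0.3952 0.03  ] tool delta [ 0.0739  0.0893 -0.2518]
brass [320.6 229.9] [306 214  32  29 744] 0.049 [0.6262 0.1242 0.049 ] tool delta [ 0.0615 -0.0166 -0.0009]
brass [320.6 229.9] [306 214  32  29 744] 0.03 [0.6192 0.1215 0.03  ] tool delta [ 0.0806 -0.0237 -0.0009]
brass [369.4 256.2] [364 231  10  50 310] 0.049 [0.6161 0.076  0.049 ] tool delta [ 0.0627 -0.0413  0.0415]
brass [369.4 256.2] [364 231  10  50 310] 0.03 [0.6082 0.0693 0.03  ] tool delta [ 0.082  -0.0505  0.0451]
brass [337.4 296.6] [ 165  288  321   15 3496] 0.049 [0.5695 0.0892 0.049 ] tool delta [ 0.063  -0.0814  0.0143]
brass [337.4 296.6] [ 165  288  321   15 3496] 0.03 [0.5576 0.0836 0.03  ] tool delta [ 0.0823 -0.0941  0.0156]
```

View pics/m5.png

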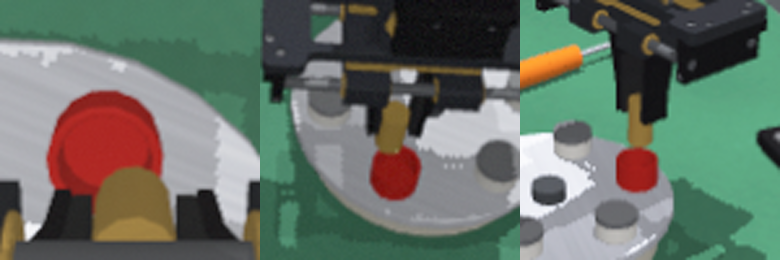

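The montage shows the pin just off the cup centre, about 8 mm short in y. I'll nudge it and correct the small tilt.

Request:
play_rows(targets=[{"claw": 1, "linear": [0, 0.2, -0.33], "rotation": [0, 0.011, 0.0125]}, {"claw": 1, "linear": [0, 0, 0], "rotation": [0, 0, 0]}, {"claw": 1, "linear": [0, 0, 0], "rotation": [0, 0, 0]}])

```text
time: 6.97
position: [0.6471, 0.1411, 0.1127]
tool_rot: [0.974, 1.341, -0.964]
ft_force: [-1.2, -0.1, -0.8]
grip_width: 0.221
```

```bash
python3 look.py w6 | grep -v brass; python3 - <<'E'
from h import *
a=get_image('scene');b=get_image('side')
w=cv2.imread('pics/w6.png')
f=lambda i,r,c,x:cv2.resize(i[r:r+100,c:c+100],(x,x),interpolation=cv2.INTER_CUBIC)
cv2.imwrite('pics/m6.png',np.hstack([f(w,150,270,260),f(a,210,340,260),f(b,90,300,260)]))
E
```

```text
6.9667 [0.6471 0.1411 0.1127] 0.22093292266327855 [-1.2 -0.1 -0.8]
[[ 0.006  0.949  0.316]
 [ 0.003  0.316 -0.949]
 [-1.     0.006 -0.001]]
red [323.6 209.8] [302 196  43  36 804] 0.065 [0.6526 0.1415 0.065 ] tool delta [0.0477 0.0051 0.0014]
```

View pics/m6.png

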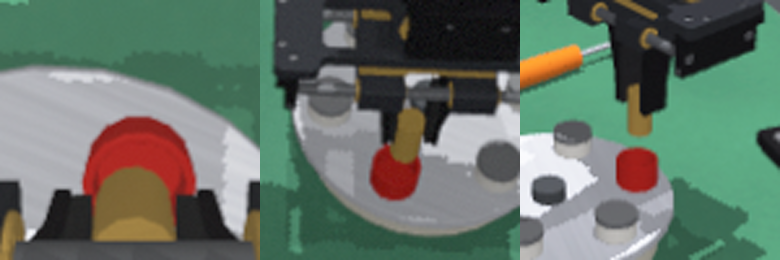

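Request:
play_rows(targets=[{"claw": 1, "linear": [0.2, -0.1, 0.06], "rotation": [0, 0, 0]}, {"claw": 1, "linear": [0.5, 0, 0], "rotation": [0, 0, 0]}, {"claw": 1, "linear": [0, 0, 0], "rotation": [0, 0, 0]}, {"claw": 1, "linear": [0, 0, 0], "rotation": [0, 0, 0]}])

```text
time: 7.45
position: [0.6449, 0.1385, 0.0931]
tool_rot: [0.973, 1.341, -0.965]
ft_force: [0.7, -0.6, -0.7]
grip_width: 0.22
```

Nearly on target. Lowering.

Request:
play_rows(targets=[{"claw": 1, "linear": [0.3, -0.03, 0], "rotation": [0, 0, 0]}, {"claw": 1, "linear": [0.3, 0, 0], "rotation": [0, 0, 0]}, {"claw": 1, "linear": [0, 0, 0], "rotation": [0, 0, 0]}, {"claw": 1, "linear": [0, 0, 0], "rotation": [0, 0, 0]}])

```text
time: 7.78
position: [0.6434, 0.138, 0.0751]
tool_rot: [0.972, 1.343, -0.966]
ft_force: [0.2, 0.8, -0.9]
grip_width: 0.226
```

Request:
play_rows(targets=[{"claw": 1, "linear": [0.12, 0, 0], "rotation": [0, 0, 0]}, {"claw": 1, "linear": [0.03, 0, 0], "rotation": [0, 0, 0]}, {"claw": 1, "linear": [0, 0, 0], "rotation": [0, 0, 0]}])

```text
time: 8.03
position: [0.6441, 0.1383, 0.0718]
tool_rot: [0.973, 1.342, -0.966]
ft_force: [0.5, 0.4, -1.0]
grip_width: 0.223
```

```bash
python3 - <<'E'
from h import *
a=get_image('scene');b=get_image('side');w=get_image('wrist')
f=lambda i,r,c,x:cv2.resize(i[r:r+80,c:c+80],(x,x),interpolation=cv2.INTER_CUBIC)
cv2.imwrite('pics/m7.png',np.hstack([f(w,170,280,260),f(a,220,350,260),f(b,100,310,260)]))
E
```

```text
(no output)
```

View pics/m7.png

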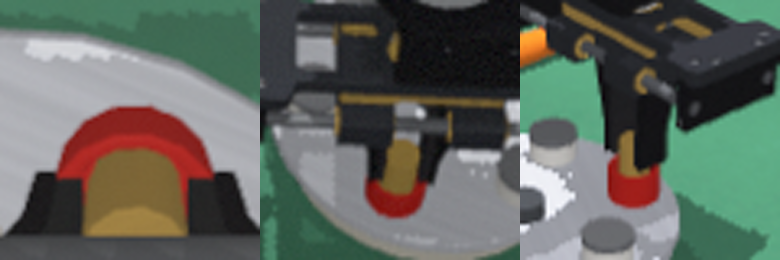

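All three views show the pin inside the red cup. I'll release and then rise straight up.

Request:
play_rows(targets=[{"claw": 0.45, "linear": [0, 0, 0], "rotation": [0, 0, 0]}, {"claw": 0.45, "linear": [0, 0, 0], "rotation": [0, 0, 0]}, {"claw": 0.45, "linear": [0, 0, 0], "rotation": [0, 0, 0]}, {"claw": 0.45, "linear": [0, 0, 0], "rotation": [0, 0, 0]}, {"claw": 0.45, "linear": [0, 0, 0], "rotation": [0, 0, 0]}, {"claw": 0.45, "linear": [-0.5, 0, 0], "rotation": [0, 0, 0]}, {"claw": 0.45, "linear": [-1, 0, 0], "rotation": [0, 0, 0]}, {"claw": 0.45, "linear": [-1, 0, 0], "rotation": [0, 0, 0]}, {"claw": 0.45, "linear": [-1, 0, 0], "rotation": [0, 0, 0]}, {"claw": 0.45, "linear": [-1, 0, 0], "rotation": [0, 0, 0]}])

```text
time: 9.02
position: [0.6398, 0.137, 0.1851]
tool_rot: [0.967, 1.351, -0.972]
ft_force: [0.1, 0.4, -0.6]
grip_width: 0.55
```

Request:
play_rows(targets=[{"claw": 0.45, "linear": [-0.1, -1, -0.27], "rotation": [0, 0, 0]}, {"claw": 0.45, "linear": [-0.1, -1, -0.27], "rotation": [0, 0, 0]}, {"claw": 0.45, "linear": [-0.1, -1, -0.27], "rotation": [0, 0, 0]}, {"claw": 0.45, "linear": [-0.1, -1, -0.27], "rotation": [0, 0, 0]}, {"claw": 0.45, "linear": [-0.1, -1, -0.27], "rotation": [0, 0, 0]}, {"claw": 0.45, "linear": [-0.1, -1, -0.27], "rotation": [0, 0, 0]}, {"claw": 0.45, "linear": [0, -0.6, 0], "rotation": [0, 0, 0]}, {"claw": 0.45, "linear": [0, 0, 0], "rotation": [0, 0, 0]}, {"claw": 0.45, "linear": [0, 0, 0], "rotation": [0, 0, 0]}])

```text
time: 9.77
position: [0.4694, 0.1268, 0.2172]
tool_rot: [0.977, 1.331, -0.954]
ft_force: [-0.5, -0.8, -0.3]
grip_width: 0.547
```

```bash
python3 look.py w8 | grep -v 'brass \[[24]'; python3 - <<'E'
from h import *
for n in('scene','side'):
    im=get_image(n); cv2.imwrite(f'pics/{n}8.png',im)
    for b,st in blobs(im,*BRASS,15)[0]:
        if n=='scene' and 380<b[0]<410 or n=='side' and 330<b[0]<360: print(n,'brass',b,st,plane(n,b,.075)[0].round(4))
E
```

```text
9.7667 [0.4694 0.1268 0.2172] 0.5469643122529442 [-0.5 -0.8 -0.3]
[[ 0.019  0.948  0.318]
 [ 0.003  0.318 -0.948]
 [-1.     0.019  0.004]]
red [360.9  36.8] [347  12  34  41 491] 0.065 [0.6355 0.1394 0.065 ] tool delta [0.1555 0.1585 0.0403]
red [103.9 200.6] [  62  178   65   54 1625] 0.065 [0.3777 0.3646 0.065 ] tool delta [ 0.1511 -0.0142 -0.2551]
yel [267.2 184.5] [255 171  26  28 317] 0.044 [0.4522 0.1898 0.044 ] tool delta [ 0.173   0.0004 -0.0658]
brass [138.2   6.7] [125   0  25  16 342] 0.049 [0.5952 0.3757 0.049 ] tool delta [ 0.1713  0.1951 -0.1965]
brass [138.2   6.7] [125   0  25  16 342] 0.03 [0.599  0.3887 0.03  ] tool delta [ 0.1904  0.2025 -0.2077]
brass [365.2  25.1] [353  11  25  33 485] 0.049 [0.6533 0.1386 0.049 ] tool delta [0.1718 0.1748 0.0467]
brass [365.2  25.1] [353  11  25  33 485] 0.03 [0.6604 0.138  0.03  ] tool delta [0.1909 0.181  0.0495]
brass [391.4 296.4] [ 221  288  317   15 3164] 0.049 [ 0.3611 -0.0079  0.049 ] tool delta [ 0.1657 -0.1487  0.0927]
brass [391.4 296.4] [ 221  288  317   15 3164] 0.03 [ 0.3515 -0.0168  0.03  ] tool delta [ 0.1845 -0.161   0.098 ]
scene brass [392.6 271. ] [387 263  12  17 156] [0.6481 0.1378 0.075 ]
side brass [344.7 147.2] [340 141  10  13 109] [0.6417 0.1359 0.075 ]
```

View pics/w8.png

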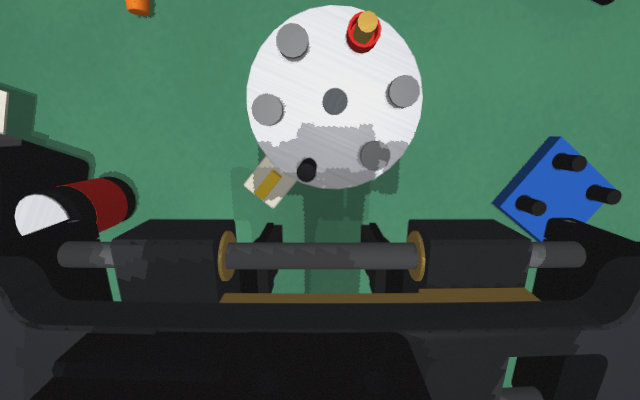

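The close view shows the brass pin standing in the red cup at (367,22), the handle at (306,170), the pointer at (267,184) and the whole disc. Now I'll get the axis, handle and pointer positions.

```bash
python3 - <<'E'
from h import *
s=get_state();M=R.from_rotvec(s['tool_rot']).as_matrix();im=cv2.imread('pics/w8.png')
hsv=cv2.cvtColor(im,cv2.COLOR_BGR2HSV)
m=cv2.inRange(hsv,np.array((0,0,90)),np.array((180,45,255)));m[:, :235]=0;m[:,430:]=0;m[200:]=0
m=cv2.morphologyEx(m,cv2.MORPH_OPEN,np.ones((3,3)))
c=max(cv2.findContours(m,0,cv2.CHAIN_APPROX_NONE)[0],key=cv2.contourArea);h=cv2.convexHull(c).reshape(-1,2)
h=np.array([p for p in h if p[1]<140])   # far part of the rim: no plinth
P=plane('wrist',h,.042,s)[:,:2]
A=np.c_[2*P,np.ones(len(P))];x=np.linalg.lstsq(A,(P**2).sum(1),rcond=None)[0]
print('axis fit',x[:2],'r',np.sqrt(x[2]+x[0]**2+x[1]**2),len(P))
d=cv2.inRange(hsv,np.array((0,0,0)),np.array((180,255,60)));d[:,:290]=0;d[:,335:]=0;d[190:]=0;d[:140]=0
ys,xs=np.nonzero(d);print('handle blob',xs.min(),xs.max(),ys.min(),ys.max())
for uv,z in(((306,173.5),.132),((335,101),.062)):
    p=plane('wrist',[uv],z,s)[0];print(uv,p.round(4),(M.T@(p-s['position'])).round(4))
for n in('scene','side'):
    g=cv2.imread(f'pics/{n}0.png');b=[t for t in blobs(g,(0,0,0),(180,255,50),25)[0] if (400<t[0][0]<440 and 170<t[0][1]<230 if n=='scene' else 260<t[0][0]<290 and 120<t[0][1]<170)]
    for t in b: print(n,'handle',t,plane(n,t[0],.1045)[0].round(4))
y=blobs(im,*YEL,60)[1];yy,xx=np.nonzero(y);Q=plane('wrist',np.c_[xx,yy],.044,s)[:,:2];print(cv2.minAreaRect((Q*1000).astype(np.float32)))
print(cv2.PCACompute((Q).astype(np.float32),None)[1][0])
E
```

```text
axis fit [0.56885637 0.14454052] r 0.10113498839464537 30
handle blob 297 315 158 181
(306, 173.5) [0.4935 0.1492 0.132 ] [ 0.0849  0.0277 -0.0139]
(335, 101) [0.5679 0.1441 0.062 ] [0.1562 0.0953 0.0145]
scene handle (array([421.2, 201.7]), array([416, 190,  12,  24, 184], dtype=int32)) [0.495  0.1478 0.1045]
side handle (array([273.4, 145.1]), array([269, 133,  10,  26, 204], dtype=int32)) [0.4932 0.1504 0.1045]
((452.7115173339844, 190.13186645507812), (13.03801155090332, 35.82143020629883), 68.5716323852539)
[ 0.92905176 -0.36994982]
```

The axis comes out at (0.569, 0.1445), and the disc radius of 101 mm, the red–handle midpoint and the pointer distance of 125 mm all agree. The handle is at (0.494, 0.149) and must finish at about (0.639, 0.117), which is about 162° counter-clockwise. Moving over the handle.

Request:
play_rows(targets=[{"claw": 0.35, "linear": [0, 0.6, -0.26], "rotation": [0, 0, 0]}, {"claw": 0.35, "linear": [0.5, 0.5, -0.2], "rotation": [0, -0.012, 0]}, {"claw": 0.35, "linear": [0.5, 0, 0], "rotation": [0, 0, 0]}, {"claw": 0.35, "linear": [0.5, 0, 0], "rotation": [0, 0, 0]}, {"claw": 0.35, "linear": [0, 0, 0], "rotation": [0, 0, 0]}, {"claw": 0.35, "linear": [0, 0, 0], "rotation": [0, 0, 0]}])

```text
time: 10.42
position: [0.4999, 0.1486, 0.1777]
tool_rot: [0.971, 1.32, -0.96]
ft_force: [0.9, -0.1, -0.2]
grip_width: 0.646
```

Request:
play_rows(targets=[{"claw": 0.35, "linear": [0.5, -0.22, -0.08], "rotation": [0, 0, 0]}, {"claw": 0.35, "linear": [0.7, 0, 0], "rotation": [0, 0, 0]}, {"claw": 0.35, "linear": [0, 0, 0], "rotation": [0, 0, 0]}, {"claw": 0.35, "linear": [0, 0, 0], "rotation": [0, 0, 0]}])

```text
time: 10.75
position: [0.4975, 0.1491, 0.1491]
tool_rot: [0.974, 1.32, -0.958]
ft_force: [-0.1, 0.0, 1.1]
grip_width: 0.652
```

```bash
python3 look.py w9 | head -4
```

```text
10.75 [0.4975 0.1491 0.1491] 0.6517962802460997 [-0.1  0.   1.1]
[[ 0.025  0.949  0.315]
 [-0.006  0.315 -0.949]
 [-1.     0.022  0.013]]
```

Request:
play_rows(targets=[{"claw": 0.35, "linear": [0, -0.15, -0.03], "rotation": [0, 0.009, -0.014]}, {"claw": 0.35, "linear": [0.5, 0, 0], "rotation": [0, 0, 0]}, {"claw": 0.35, "linear": [0.8, 0, 0], "rotation": [0, 0, 0]}, {"claw": 0.35, "linear": [0.9, 0, 0], "rotation": [0, 0, 0]}, {"claw": 0.35, "linear": [0, 0, 0], "rotation": [0, 0, 0]}, {"claw": 0.35, "linear": [0, 0, 0], "rotation": [0, 0, 0]}])

```text
time: 11.3
position: [0.4977, 0.1487, 0.096]
tool_rot: [0.976, 1.341, -0.967]
ft_force: [1.7, 0.1, 1.1]
grip_width: 0.65
```

Request:
play_rows(targets=[{"claw": 0.35, "linear": [0.1, -0.15, 0], "rotation": [0, 0, 0]}, {"claw": 1, "linear": [0, 0, 0], "rotation": [0, 0, 0]}, {"claw": 1, "linear": [0, 0, 0], "rotation": [0, 0, 0]}, {"claw": 1, "linear": [0, 0, 0], "rotation": [0, 0, 0]}, {"claw": 1, "linear": [0, 0, 0], "rotation": [0, 0, 0]}, {"claw": 1, "linear": [0, 0, 0], "rotation": [0, 0, 0]}, {"claw": 1, "linear": [0, 0, 0], "rotation": [0, 0, 0]}, {"claw": 1, "linear": [0, 0, 0], "rotation": [0, 0, 0]}], newtons=20)

```text
time: 11.97
position: [0.4965, 0.1484, 0.098]
tool_rot: [0.979, 1.336, -0.963]
ft_force: [-1.8, 0.8, 0.5]
grip_width: 0.209
```

Gripped (18 mm). Starting the arc counter-clockwise.

Request:
play_rows(targets=[{"claw": 1, "linear": [0, -0.065, 0.2], "rotation": [0, 0, 0]}, {"claw": 1, "linear": [0, -0.05, 0.2], "rotation": [0, 0, 0]}, {"claw": 1, "linear": [0, -0.071, 0.412], "rotation": [0, 0, 0]}, {"claw": 1, "linear": [0, -0.013, 0.418], "rotation": [0, 0, 0]}, {"claw": 1, "linear": [0, 0.045, 0.416], "rotation": [0, 0, 0]}, {"claw": 1, "linear": [0, 0.03, 0.1], "rotation": [0, 0, 0]}, {"claw": 1, "linear": [0, 0, 0], "rotation": [0, 0, 0]}])

```text
time: 12.55
position: [0.5095, 0.1021, 0.0981]
tool_rot: [0.982, 1.335, -0.96]
ft_force: [1.5, 2.1, -1.3]
grip_width: 0.197
```

```bash
cat > arc.py <<'E'
from h import *
s=get_state();M=R.from_rotvec(s['tool_rot']).as_matrix();p=s['position'];A=np.array([.5689,.1445])
g=p-M[:,0]*grip_point_offset
d=g[:2]-A;print(s['time'],p.round(4),'ang',np.degrees(np.arctan2(d[1],d[0]))%360,'r',np.hypot(*d),'xaxis',M[:,0].round(3),'yaw',np.degrees(np.arctan2(M[1,1],M[0,1])),s['grip_width'],s['ft_force'].round(1))
f=np.degrees(np.arctan2(d[1],d[0]))
for k in range(14):
    a=np.radians(f+8*k);b=a+np.radians(8)
    w=np.array([np.cos(b)-np.cos(a),np.sin(b)-np.sin(a),0])*.075
    print(k,round(np.degrees(a)%360,1),(M.T@w/.025).round(3)[1:])
E
python3 arc.py
```

```text
12.55 [0.5095 0.1021 0.0981] ang 215.4524025541941 r 0.07329303222610141 xaxis [ 0.014  0.006 -1.   ] yaw 18.193690365153603 0.19719247916937901 [ 1.5  2.1 -1.3]
0 215.5 [0.152 0.39 ]
1 223.5 [0.205 0.365]
2 231.5 [0.253 0.333]
3 239.5 [0.297 0.295]
4 247.5 [0.335 0.25 ]
5 255.5 [0.367 0.201]
6 263.5 [0.391 0.148]
7 271.5 [0.408 0.092]
8 279.5 [0.417 0.035]
9 287.5 [ 0.418 -0.024]
10 295.5 [ 0.41  -0.082]
11 303.5 [ 0.395 -0.138]
12 311.5 [ 0.372 -0.192]
13 319.5 [ 0.342 -0.242]
```

Request:
play_rows(targets=[{"claw": 1, "linear": [0, 0.08, 0.2], "rotation": [0, 0, 0]}, {"claw": 1, "linear": [0, 0.152, 0.38], "rotation": [0, 0, 0]}, {"claw": 1, "linear": [0, 0.215, 0.36], "rotation": [0, 0, 0]}, {"claw": 1, "linear": [0, 0.27, 0.32], "rotation": [0, 0, 0]}, {"claw": 1, "linear": [0, 0.315, 0.27], "rotation": [0, 0, 0]}, {"claw": 1, "linear": [0, 0.35, 0.225], "rotation": [0, 0, 0]}, {"claw": 1, "linear": [0, 0.2, 0.1], "rotation": [0, 0, 0]}, {"claw": 1, "linear": [0, 0, 0], "rotation": [0, 0, 0]}])

```text
time: 13.22
position: [0.5667, 0.0696, 0.098]
tool_rot: [0.984, 1.339, -0.958]
ft_force: [-1.1, 2.3, 1.4]
grip_width: 0.201
```

```bash
python3 arc.py
```

```text
13.2167 [0.5667 0.0696 0.098 ] ang 268.1625347782502 r 0.07512957025042584 xaxis [ 0.012  0.01  -1.   ] yaw 18.23371408159391 0.2006409028294219 [-1.1  2.3  1.4]
0 268.2 [0.402 0.116]
1 276.2 [0.414 0.059]
2 284.2 [0.418 0.001]
3 292.2 [ 0.414 -0.058]
4 300.2 [ 0.402 -0.115]
5 308.2 [ 0.383 -0.17 ]
6 316.2 [ 0.355 -0.221]
7 324.2 [ 0.321 -0.269]
8 332.2 [ 0.28  -0.311]
9 340.2 [ 0.234 -0.347]
10 348.2 [ 0.184 -0.376]
11 356.2 [ 0.13  -0.398]
12 4.2 [ 0.073 -0.412]
13 12.2 [ 0.015 -0.418]
```

Request:
play_rows(targets=[{"claw": 1, "linear": [0, 0.2, 0.06], "rotation": [0, 0, 0]}, {"claw": 1, "linear": [0, 0.4, 0.09], "rotation": [0, 0, 0]}, {"claw": 1, "linear": [0, 0.414, 0.03], "rotation": [0, 0, 0]}, {"claw": 1, "linear": [0, 0.415, -0.03], "rotation": [0, 0, 0]}, {"claw": 1, "linear": [0, 0.41, -0.09], "rotation": [0, 0, 0]}, {"claw": 1, "linear": [0, 0.39, -0.14], "rotation": [0, 0, 0]}, {"claw": 1, "linear": [0, 0.2, -0.1], "rotation": [0, 0, 0]}, {"claw": 1, "linear": [0, 0, 0], "rotation": [0, 0, 0]}, {"claw": 1, "linear": [0, 0, 0], "rotation": [0, 0, 0]}])

```text
time: 13.97
position: [0.6236, 0.0907, 0.098]
tool_rot: [0.974, 1.341, -0.968]
ft_force: [-1.5, 0.3, 1.9]
grip_width: 0.196
```

```bash
python3 arc.py|head -6
```

```text
13.9667 [0.6236 0.0907 0.098 ] ang 315.3948378286168 r 0.07668834368878528 xaxis [ 0.003  0.002 -1.   ] yaw 18.27569947555869 0.19558273412880534 [-1.5  0.3  1.9]
0 315.4 [ 0.358 -0.216]
1 323.4 [ 0.325 -0.264]
2 331.4 [ 0.285 -0.307]
3 339.4 [ 0.239 -0.343]
4 347.4 [ 0.189 -0.373]
```

Request:
play_rows(targets=[{"claw": 1, "linear": [0, 0.18, -0.11], "rotation": [0, 0, 0]}, {"claw": 1, "linear": [0, 0.17, -0.12], "rotation": [0, 0, 0]}, {"claw": 1, "linear": [0, 0.16, -0.13], "rotation": [0, 0, 0]}, {"claw": 1, "linear": [0, 0.15, -0.14], "rotation": [0, 0, 0]}, {"claw": 1, "linear": [0, 0.09, -0.09], "rotation": [0, 0, 0]}, {"claw": 1, "linear": [0, 0, 0], "rotation": [0, 0, 0]}, {"claw": 1, "linear": [0, 0, 0], "rotation": [0, 0, 0]}, {"claw": 1, "linear": [0, 0, 0], "rotation": [0, 0, 0]}])

```text
time: 14.63
position: [0.6377, 0.1095, 0.098]
tool_rot: [0.972, 1.338, -0.972]
ft_force: [0.4, 0.3, 0.7]
grip_width: 0.198
```

```bash
python3 arc.py|head -4; python3 - <<'E'
from h import *
s=get_state()
for n in('scene','side','wrist'):
    im=get_image(n);cv2.imwrite(f'pics/{n}10.png',im)
    for nm,c,z in(('red',RED,.06),('yel',YEL,.044),('brass',BRASS,.075)):
        for b,st in blobs(im,*c)[0]:
            p=plane(n,b,z,s)[0]
            if np.hypot(p[0]-.569,p[1]-.1445)<.15 and st[4]<700: print(n,nm,b,st,p.round(4))
a=cv2.imread('pics/scene10.png')[150:310,330:490];b=cv2.imread('pics/side10.png')[90:250,220:380]
cv2.imwrite('pics/m10.png',cv2.resize(np.hstack([a,b]),None,fx=2.4,fy=2.4,interpolation=cv2.INTER_CUBIC))
E
```

```text
14.6333 [0.6377 0.1095 0.098 ] ang 333.04854883019254 r 0.07705618027291758 xaxis [ 0.004 -0.003 -1.   ] yaw 18.177244653701763 0.197738155488601 [0.4 0.3 0.7]
0 333.0 [ 0.275 -0.315]
1 341.0 [ 0.229 -0.351]
2 349.0 [ 0.178 -0.379]
scene yel [445.2 209.9] [444 207   4   7  19] [0.4445 0.1964 0.044 ]
scene brass [365.5 211.2] [361 210  11   3  28] [0.5338 0.0492 0.075 ]
scene brass [371.3 232.4] [361 231  25   4  47] [0.5794 0.0757 0.075 ]
scene brass [399.4 233.5] [390 233  21   2  33] [0.5621 0.1265 0.075 ]
side red [275.7 160.1] [268 152  16  15 160] [0.4977 0.163  0.06  ]
side yel [252.1 166.5] [243 163  18   8 134] [0.4496 0.1817 0.044 ]
side brass [274.7 151.3] [270 145  10  13 100] [0.4995 0.1737 0.075 ]
wrist brass [276.1 256.3] [272 231  10  50 290] [0.6063 0.1336 0.075 ]
wrist brass [366.2 256.5] [361 231  10  50 300] [0.6262 0.0722 0.075 ]
```

View pics/m10.png

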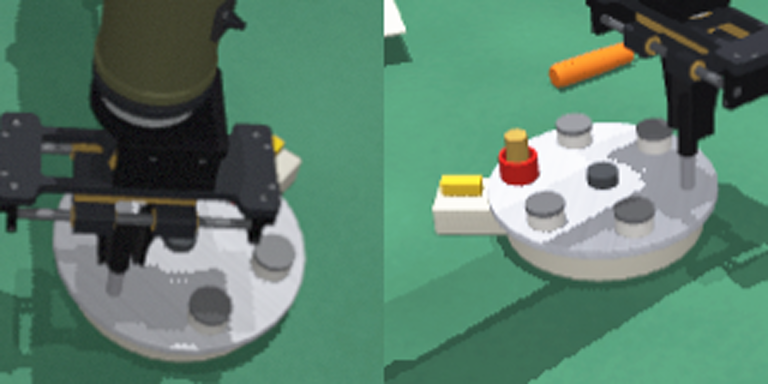

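The pin still stands in the cup. Both the tool pose and the side view put the cup about 5° short, so I'll nudge it.

Request:
play_rows(targets=[{"claw": 1, "linear": [0, 0.09, -0.11], "rotation": [0, 0, 0]}, {"claw": 1, "linear": [0, 0.08, -0.1], "rotation": [0, 0, 0]}, {"claw": 1, "linear": [0, 0, 0], "rotation": [0, 0, 0]}, {"claw": 1, "linear": [0, 0, 0], "rotation": [0, 0, 0]}, {"claw": 1, "linear": [0, 0, 0], "rotation": [0, 0, 0]}])

```text
time: 15.2
position: [0.6404, 0.1154, 0.098]
tool_rot: [0.972, 1.337, -0.973]
ft_force: [-0.7, -0.2, 1.6]
grip_width: 0.193
```

```bash
cat > chk.py <<'E'
from h import *
s=get_state();im=get_image('side');A=np.array([.5689,.1445])
for nm,c,z,off in(('brass',BRASS,.075,(.0023,.003)),('red',RED,.06,(0,0))):
    for b,st in blobs(im,*c)[0]:
        p=plane('side',b,z)[0][:2]+off;d=p-A
        if np.hypot(*d)<.11: print(nm,b,st,p.round(4),'ang',np.degrees(np.arctan2(d[1],d[0])),'r',np.hypot(*d))
print('qd',np.abs(s['qd']).max())
E
python3 arc.py|head -2; python3 chk.py
```

```text
15.2 [0.6404 0.1154 0.098 ] ang 337.8694356389954 r 0.07711846155163146 xaxis [ 0.004 -0.003 -1.   ] yaw 18.11288655276612 0.19261287530592394 [-0.7 -0.2  1.6]
0 337.9 [ 0.247 -0.338]
brass [274.2 152.9] [270 147  10  12 103] [0.4993 0.1709] ang 159.23475899376578 r 0.07448455095869358
red [275.1 161.8] [267 153  17  16 161] [0.4948 0.1571] ang 170.31344729409489 r 0.07514600481584698
qd 0.0016992895045377801
```

Request:
play_rows(targets=[{"claw": 1, "linear": [0, 0, 0], "rotation": [0, 0, 0]}, {"claw": 1, "linear": [0, 0, 0], "rotation": [0, 0, 0]}, {"claw": 1, "linear": [0, 0, 0], "rotation": [0, 0, 0]}, {"claw": 1, "linear": [0, 0, 0], "rotation": [0, 0, 0]}])

```text
time: 15.58
position: [0.6404, 0.1154, 0.098]
tool_rot: [0.973, 1.337, -0.973]
ft_force: [-0.7, 0.5, 0.2]
grip_width: 0.2
```

```bash
python3 arc.py|head -1; python3 chk.py; python3 -c "
import cv2;from bench import *
i=get_image('side');cv2.imwrite('pics/s12.png',cv2.resize(i[100:230,220:380],None,fx=4,fy=4))"
```

```text
15.5833 [0.6404 0.1154 0.098 ] ang 337.8505090137921 r 0.07713512448778037 xaxis [ 0.004 -0.003 -1.   ] yaw 18.100343363577608 0.20047253384293345 [-0.7  0.5  0.2]
brass [274.2 153. ] [270 147  10  12 101] [0.4992 0.1705] ang 159.53629351740588 r 0.07444347725761095
red [275.1 161.8] [267 153  17  16 161] [0.4948 0.1571] ang 170.31344729409489 r 0.07514600481584698
qd 0.000802005027304434
```

View pics/s12.png

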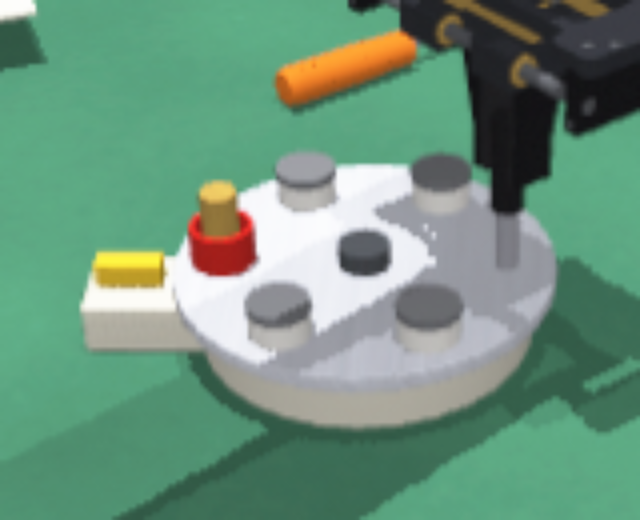

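```bash
python3 - <<'E'
from h import *
c=calibration('side');K,d,_,_=cam('side')
t=np.linspace(0,6.283,60)
def bb(x,y,r=.0175,z=(.042,.065)):
    P=np.array([[x+r*np.cos(a),y+r*np.sin(a),zz] for a in t for zz in z])
    q=cv2.projectPoints(P,c['rvec'],c['tvec'],K,d)[0].reshape(-1,2);return ((q.min(0)+q.max(0))/2).round(1),(q.max(0)-q.min(0)).round(1)
def obs(f,x0,x1):
    m=blobs(cv2.imread(f),*RED)[1]
    im=cv2.imread(f);h=cv2.cvtColor(im,cv2.COLOR_BGR2HSV);m=cv2.inRange(h,np.array((0,150,60)),np.array((8,255,255)))
    m[:, :x0]=0;m[:,x1:]=0;m[:120]=0;m[180:]=0
    y,x=np.nonzero(m);return (x.min()+x.max()+1)/2,(y.min()+y.max()+1)/2,np.ptp(x)+1,np.ptp(y)+1
print('start obs',obs('pics/side0.png',325,365),'pred',bb(.644,.139))
cv2.imwrite('pics/side12.png',get_image('side'))
print('now obs',obs('pics/side12.png',260,290))
for a in(152,155,158.5,162): print(a,bb(.5689+.075*np.cos(np.radians(a)),.1445+.075*np.sin(np.radians(a))))
for a in(155,158.5,162): 
    P=np.array([[.5689+.126*np.cos(np.radians(a)),.1445+.126*np.sin(np.radians(a)),.044]]);print('ptr',a,cv2.projectPoints(P,c['rvec'],c['tvec'],K,d)[0].ravel().round(1))
E
```

```text
start obs (np.float64(345.0), np.float64(155.5), np.int64(16), np.int64(17)) pred (array([345.1, 155. ]), array([16.5, 17.9]))
now obs (np.float64(275.5), np.float64(161.0), np.int64(17), np.int64(16))
152 (array([276.2, 158.3]), array([17.3, 18. ]))
155 (array([275.8, 159.3]), array([17.4, 18.1]))
158.5 (array([275.5, 160.5]), array([17.4, 18.2]))
162 (array([275.3, 161.7]), array([17.5, 18.3]))
ptr 155 [252.8 162.1]
ptr 158.5 [252.1 164.1]
ptr 162 [251.7 166.1]
```

The cup measures 158.5–160° and the pointer about 158.5–161°, inside the ±6° allowed. The pin is upright and the grip holds. Handing in.

```bash
python3 -c "
from bench import *
print(close_job())"
```

```text
the job is handed in; nothing more can be done
None
```

The job is handed in: the brass pin stands in the red cup, and the cup is lined up with the yellow pointer. The gripper is still holding the handle. `close_job()` gives no verdict, so what follows rests on my own checks.

- **Pin:** I lifted it out of the tray and lowered it into the red cup while the cup was still about 160° from the pointer, then let go. The later views show it upright in the cup. I didn't measure the release contact force.
- **Black pins:** I did not check them after lifting the brass pin. In the wrist view after the placing, all three looked to be standing in the tray.
- **Turn:** I gripped the handle at 20 N and turned the carousel about 161° counter-clockwise, with force readings of about 3 N or less.
- **Final alignment:** the tool pose puts the cup at about 158° and the side view at 158.5–160°. The pointer reads 158.5–161°, and 8 mm at the cup is about 6°.
- **At rest:** the arm's joint speeds were near zero, and the grip width was about 17.5 mm on the 18 mm handle. I didn't measure the final grip force itself.
- **One reading disagreed:** the plain centroid of the red patch gave 170°, because the cup wall and the pin bias it. Comparing the cup's outline with where it should project resolved this, so I did not act on the 170°.

The clock read about 16 s of the 58 s allowed.

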